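Slide a pendant tray past the drop gate into the curing bay

ROBOT

A 6-joint arm with a two-finger parallel gripper is mounted at the origin on a cart in front of the work surface, level with it; the furniture and walls round the work are solid. World frame = base frame: x ahead of the robot, y to its left, z up, the work surface at z = 0. Lengths are in mm, angles in degrees, forces in N, time in s.
With the tool pointing down it reaches from about 300 to 750 mm from the base axis. Payload 8.5 kg.
Tool frame: the origin (TCP) lies midway between the tips of the shut fingers; the grasp point (between the pads) lies 19 mm behind it; z points along the fingers, y is the line along which they close (so a half turn about z gives the same grasp; the last joint's range is limited). The gripper opens to 85 mm and grips with 20 to 120 N. Pads are 22 mm wide; open, the fingers measure 114 mm over their backs; the gripper's body (76 mm by 85 mm) begins 54 mm behind the grasp point. The pads swing forward as they close: fully open they stand 13 mm farther back than shut.
Start: joints at [-80.575, 21.807, 74.336, -0, 83.858, -12.336], TCP at [203.897, -510.79, 231.322] pointing down, gripper open.
Joint ranges: [-178.18, 178.18], [-50.72, 133.34], [12.68, 142.11], [-81.47, 261.47], [9.98, 163.14], [-165.26, 165.26]. Speed limits (degrees/s): [136.94, 136.94, 180, 180, 180, 180].

INTERFACE

Orientations are given as a 3x3 rotation matrix whose columns are the frame's x, y, z axes.
In Python, from rig import sensors, optics, sign_off gives the robot as it stands. The module is installed in compiled form; this text tells all that it offers.
- The arm moves only by the tool apply_moves, never from a script. Its argument "motion" is a list of rows, each a list of 3 entries, a list of its own where there are three numbers: the gripper's target within -1 to 1 (fully open at 1, half-way at 0, shut at -1), then the shift along the tool's x, y, z as a fraction of full scale, then the turn about the tool's z as a fraction of full scale. A call has 1 to 20 rows; each row shifts and turns the commanded pose from where the row before left it, along the tool's axes as they then stand; what a row does not reach is not made up. Full scale, the value 1, is 30 mm for a shift and 6 degrees for a turn. A row lasts 1/12 s, in which the tool goes at most 41.7 mm and 7.16 degrees, less where a joint would pass 70% of its speed; a pose out of reach is approached as far as the arm can. A call with a number of a shift or a turn outside -1 to 1 is refused whole. A call with a gripper value outside its range is refused whole. The fingers move at their own pace and stop on an object; "newtons" is the grip in N (left out, the last holds). Time passes only in rows, so rows that do not move let the fingers close. It gives the time, the measured TCP pose, the force, the opening and the grip force at its end, in the units of the state.
- sensors.read_state(): the state, without advancing time (a new reading comes with each control period).
- optics.capture(name): name is "scene" or "top" or "wrist"; returns a dict with "image" (400x640x3 uint8, red, green, blue), "fx", "fy", "cx", "cy" (pixels), "rvec" (rotation vector, rad) and "tvec" (3), from world to camera coordinates, as OpenCV has them. Camera axes: x right, y down, z forward; pixel columns grow to the right and rows downward; lengths in mm; the calibration is good to about 2 mm. A picture is of the moment at which its call begins. There is no depth.
- sign_off(): hands the job in; it is judged then, once.
The state is a dict: "time_s": time; "qpos": joint angles; "qvel": joint speeds; "effort": joint torques, N m; "position": TCP position; "tool_rot": TCP orientation; "wrist_force": force on the tool from outside, world axes, zero at the start; "torque": the same for the moment, N m; "opening": finger opening in mm; "grip_force": force on a finger pad.
Only numpy, scipy, OpenCV 4.12 (cv2) and the standard library are available. Lean on these libraries where they do the work, as an engineer would, in place of code of your own. Each camera call takes 0.05 s, during which the arm holds its last target. There are 200 camera calls.

TASK

Slide the tray of resin pendants through its chute until it is fully home against the end stop under the amber curing hood. The gate across the chute is sprung shut: press its long treadle down with one fingertip and keep it pressed, so that the gate stays clear of the tray, while the other finger pushes the tray by the upright tab at its rear all the way past; then let the treadle up so that the gate closes behind the tray's box. Do not grasp or lift anything, and leave the other things on the bench where they are.

Things in the scene. Friction and masses are not known exactly. Their poses are not given: they have to be found in the camera images.
- bay: Curing bay, fixed, in a new place and yaw each time: a straight open chute, floor 4 mm above the worktop, plywood walls with inner faces at y = +33 and -33 mm, 22 mm high, from x = -230 to +105 mm of its frame. Origin: on the worktop, mid-chute, in the gate's plane. x: along the chute, the way the tray is pushed; y: to the treadle's side; z up. An amber roof, 50 mm high with its lamp, covers x = 28 to 106.
- end_stop (a point): Middle of the chute end stop's face at x = +90 mm of the bay, 20 mm above the worktop; axes as the bay's. The tray's box front touches it when the tray is home.
- gate (a joint): Angle of the aluminium gate about its hinge, which runs along the chute at y = +44, z = 30 mm of the bay. 0 = shut, 0.45 rad = fully up (stop). From about 0.3 rad up the blade is clear above the tray's box; below that it is in its way. A spring shuts it when the treadle is let go: holding it at 0.4 rad takes about 4 N at the middle of the treadle's width.
- gate_blade (a point): Middle of the lower edge of the gate's blade; moves with the gate. The blade is 4 mm thick, at x = 0 of the bay, y = -28 to +5 mm; shut, its lower edge is 18 mm above the worktop, 10 mm lower than the top of the tray's box. Its arm rises to about 75 mm above the worktop when fully up.
- treadle_mid (a point): Middle of the top of the gate's treadle; moves with the gate. A flat aluminium plate outside the chute with three dark rubber pads, level at rest, top 32 mm above the worktop, spanning x = -226 to -29 and y = +48 to +94 mm of the bay (this point: x -127.5, y +74). Pressed anywhere along its length it turns the gate up; at y = +74 it goes down about 12 mm for 0.4 rad.
- tray: Grey tray, loose in the chute, about 0.3 kg: an open box 78 mm long, 62 wide, 24 high with two cells; behind it (-x) a tongue 30 wide, 6 high, ending in an upright push tab. Origin: under the middle of the box; x forward, z up. It starts with the box 12 to 32 mm short of the gate. Home, the origin is at x = +51 mm of the bay, the box 12 mm past the gate, which shuts between box and tab.
- push_tab (a point): Centre of the rear face of the tray's upright push tab (8 mm thick, 40 wide, 46 high), 111 mm behind the tray's origin and 30 mm above the tray's underside, so 34 mm above the worktop; axes as the tray's. With the tray home this face is at x = -60 mm of the bay.
- pendant_a: Flower pendant, 31 mm, 5 mm thick, lying loose in the tray's front cell; origin under its centre.
- pendant_b: Flower pendant, 31 mm, 5 mm thick, lying loose in the tray's rear cell; origin under its centre.
- wire_spool: Bystander: spool of gold-coloured wire, 43 mm wide, 22 mm high, beside the chute on the side away from the treadle; origin under its centre.
- bead_jar: Bystander: bead jar with a black lid, 38 mm wide, 46 mm high, beside the bay on the treadle's side, past the gate; origin under its centre.
- tape_roll: Bystander: roll of tape lying flat, 62 mm wide, 19 mm high, on the right; origin under its centre.
- pliers: Bystander: small pliers lying flat, 108 x 106 mm, 11 mm high, near right; origin under its middle.
- ring_cone: Bystander: white round ring stand with a peg, 49 mm wide, 32 mm high, on the left; origin under its centre.

How it is judged:
By the outcome, as a careful person would: the job done as asked, in the order asked, and still so for the second after the job is handed in, with the robot touching nothing.
It also fails if it takes over 38 s, if anything falls off the work surface, if the arm or the gripper's body presses on something with over 40 N, if the wrist force passes 120 N, or if a joint passes its speed limit or range.

## Working session

There is one attempt and no reset: what is moved stays moved. The work goes in short steps, Python scripts to look and compute and a tool call to move; the robot and the scene stay as the last step left them, time stands still between calls to the robot, and variables do not carry over. Pictures are saved under pics/ and viewed, at most 10 in all, crops included, and the job is handed in when it is done.

Besides the shell and the picture viewer there is one more tool, called after "Request:" by a JSON object that holds its "method" and its "body", one argument or row to a line. apply_moves: Moves the arm, as the interface text tells. Shift numbers are shares of 30 mm and turn numbers shares of 6 degrees, none past 1 either way. Its arguments: {"type":"object","properties":{"motion":{"type":"array"},"newtons":{"type":"number"}},"required":["motion"]}

```bash
mkdir -p pics; python3 - <<'E'
from rig import sensors, optics
import cv2
s=sensors.read_state()
print(s['time_s'],s['position'],s['tool_rot'],s['opening'])
for n in('top','scene'):
    c=optics.capture(n); cv2.imwrite(f'pics/{n}0.png',c['image'][:,:,::-1])
    print(n,c['fx'],c['cx'],c['cy'],c['rvec'],c['tvec'])
E
```

```text
0.0 [ 203.87126554 -510.49695514  230.71680263] [[ 9.28737692e-01  3.70737449e-01 -2.10582522e-04]
 [ 3.70737353e-01 -9.28736632e-01  1.44356035e-03]
 [ 3.39606179e-04 -1.41875971e-03 -9.99998936e-01]] 85.19520575770301
top 438.5481266714817 310.602378900573 194.28231896115156 [ 2.16959757 -2.15186694  0.13423364] [ -10.59005436  546.11453899 1308.50853962]
scene 505.8830647042179 307.8629440681234 206.90834027366503 [ 2.40107241  0.42193565 -0.15585568] [-538.46376876  -90.2732956  1752.39003362]
```

View pics/top0.png

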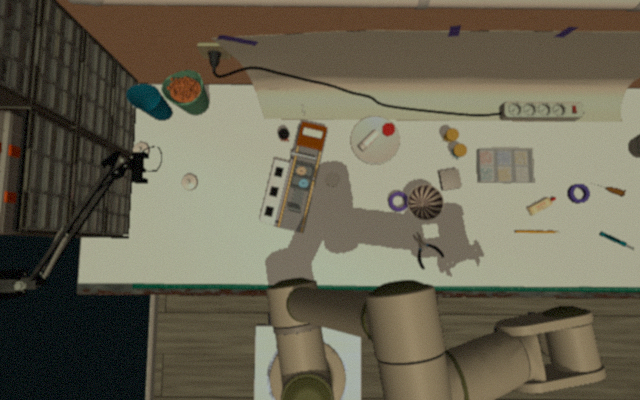

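View pics/scene0.png

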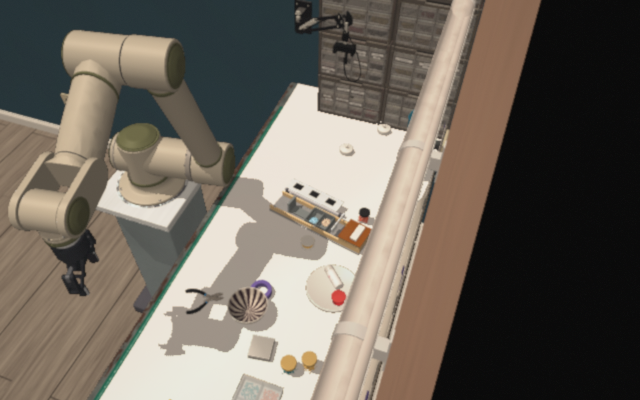

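The top view shows the bay at about px (262–327, 120–230). The hood is at the far end, the treadle with three dark pads is on the left, and the chute leans right. I'll zoom in on it.

```bash
cat > h.py <<'E'
import numpy as np, cv2
def ray(c,u,v,z):
    R=cv2.Rodrigues(np.array(c['rvec']))[0]; t=np.array(c['tvec']).ravel()
    d=R.T@np.array([(u-c['cx'])/c['fx'],(v-c['cy'])/c['fy'],1]); o=-R.T@t
    return o+d*(z-o[2])/d[2]
def proj(c,P):
    K=np.array([[c['fx'],0,c['cx']],[0,c['fy'],c['cy']],[0,0,1]])
    return cv2.projectPoints(np.array(P,float).reshape(-1,3),np.array(c['rvec']),np.array(c['tvec']),K,None)[0].reshape(-1,2)
E
python3 - <<'E'
from rig import optics
import cv2
from h import *
c=optics.capture('top'); im=c['image'][:,:,::-1]
cv2.imwrite('pics/topz.png',cv2.resize(im[112:237,245:345],None,fx=4.8,fy=4.8,interpolation=cv2.INTER_CUBIC))
E
```

```text
(no output)
```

View pics/topz.png

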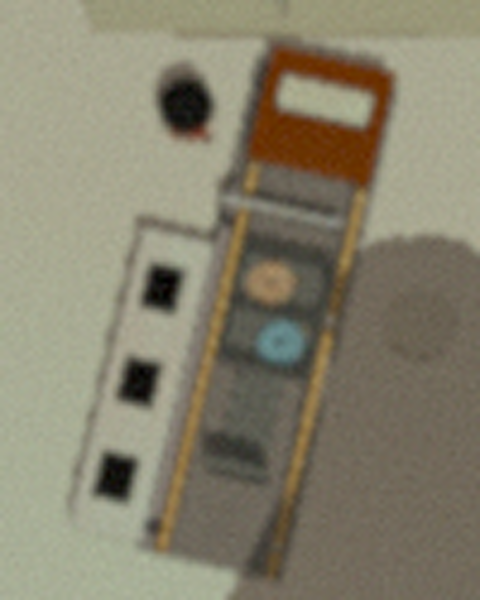

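The zoom shows the treadle's left edge running (140,220)–(72,520), the wall ends at (163,550) and (272,577), the roof corners, and the tab top near (237,450). I'll fit the bay pose to these.

```bash
cat >> h.py <<'E'
def bay2w(p,b):
    p=np.array(p,float); a=p[3]; c,s=np.cos(a),np.sin(a); b=np.atleast_2d(b)
    return np.c_[p[0]+c*b[:,0]-s*b[:,1], p[1]+s*b[:,0]+c*b[:,1], b[:,2]]
E
python3 - <<'E'
from rig import optics
from h import *
from scipy.optimize import least_squares
c=optics.capture('top')
uv=np.array([(140,220),(72,520),(163,550),(272,577),(272,42),(392,75),(248,163),(372,185)],float)
uv=(uv+.5)/4.8-.5+[245,112]
B=[(-29,94,32),(-226,94,32),(-230,36,22),(-230,-36,22),(106,36,50),(106,-36,50),(28,36,50),(28,-36,50)]
f=lambda p:(proj(c,bay2w([p[0],p[1],0,p[2]],B))-uv).ravel()
r=least_squares(f,[500,0,-.25],loss='soft_l1')
print(r.x,np.degrees(r.x[2]));print(f(r.x).reshape(-1,2).round(2))
p=[r.x[0],r.x[1],0,r.x[2]]
for n,(u,v,z) in dict(tabtop_rear=(237,468,50),tabtop_front=(237,440,50),boxfront=(290,245,28),boxrear=(265,370,28),jar=(185,105,46)).items():
    u=(u+.5)/4.8-.5+245;v=(v+.5)/4.8-.5+112
    w=ray(c,u,v,z);d=w[:2]-r.x[:2];a=r.x[2];print(n,w.round(1),'bay',(np.cos(a)*d[0]+np.sin(a)*d[1]).round(1),(-np.sin(a)*d[0]+np.cos(a)*d[1]).round(1))
print('treadle mid',bay2w(p,[-127.5,74,32]))
E
```

```text
[ 6.62991911e+02  7.13096297e+00 -2.21761849e-01] -12.70601800448289
[[ 1.09  1.51]
 [-0.13  1.08]
 [-0.61  0.62]
 [-0.39  0.38]
 [ 1.82 -0.26]
 [-0.42 -1.93]
 [ 0.97 -1.36]
 [-1.96 -0.67]]
tabtop_rear [498.8  43.6  50. ] bay -168.2 -0.6
tabtop_front [516.4  43.8  50. ] bay -151.0 3.5
boxfront [645.4  12.   28. ] bay -18.3 0.8
boxrear [563.8  27.2  28. ] bay -101.1 -2.2
jar [732.5  80.   46. ] bay 51.8 86.4
treadle mid [[554.89040266 107.36226517  32.        ]]
```

Request:
{"method": "apply_moves", "body": {
  "motion": [
    [0.55,[0.4,-0.38,0],0],
    [0.55,[0.72,-0.68,0],0],
    [0.55,[0.72,-0.68,0],0],
    [0.55,[0.72,-0.68,0],0],
    [0.55,[0.72,-0.68,0],0],
    [0.55,[0.72,-0.68,0],0],
    [0.55,[0.72,-0.68,0],0],
    [0.55,[0.72,-0.68,0],0],
    [0.55,[0.72,-0.68,0],0],
    [0.55,[0.72,-0.68,0],0],
    [0.55,[0.72,-0.68,0],0],
    [0.55,[0.72,-0.68,0],0],
    [0.55,[0.72,-0.68,0],0],
    [0.55,[0.72,-0.68,0],0],
    [0.55,[0.72,-0.68,0],0],
    [0.55,[0.72,-0.68,0],0],
    [0.55,[0.72,-0.68,0],0],
    [0.55,[0.72,-0.68,0],0],
    [0.55,[0.72,-0.68,0],0],
    [0.55,[0.72,-0.68,0],0]
  ]
}}

```text
time_s: 1.87
position: [448.6, 17.9, 231.3]
tool_rot: [[0.929, 0.371, -0.0], [0.371, -0.929, -0.0], [-0.0, 0.0, -1.0]]
wrist_force: [0.1, -0.3, -0.8]
opening: 66.3
grip_force: 0.0
```

Request:
{"method": "apply_moves", "body": {
  "motion": [
    [0.55,[0.72,-0.68,0],0],
    [0.55,[0.72,-0.68,0],0],
    [0.55,[0.3,-0.3,0],0],
    [0.55,[0,0,0],0.95],
    [0.55,[0,0,0],0.96],
    [0.55,[0,0,0],0.96],
    [0.55,[0,0,0],0.96],
    [0.55,[0,0,0],0.96],
    [0.55,[0,0,0],0.96],
    [0.55,[0,0,0],0],
    [0.55,[0,0,0],0]
  ]
}}

```text
time_s: 2.78
position: [478.2, 82.0, 231.2]
tool_rot: [[0.976, -0.218, -0.0], [-0.218, -0.976, 0.0], [-0.0, 0.0, -1.0]]
wrist_force: [0.3, 0.3, 0.3]
opening: 66.3
grip_force: 0.0
```

```bash
python3 - <<'E'
from rig import sensors, optics
import cv2
s=sensors.read_state()
print(s['time_s'],s['position'],s['tool_rot'].round(3) if hasattr(s['tool_rot'],'round') else s['tool_rot'],s['opening'],s['wrist_force'])
c=optics.capture('wrist'); cv2.imwrite('pics/w1.png',c['image'][:,:,::-1])
E
```

```text
2.7833 [478.22867914  81.96842252 231.23242074] [[ 0.976 -0.218 -0.   ]
 [-0.218 -0.976  0.   ]
 [-0.     0.    -1.   ]] 66.31658879056323 [0.28193919 0.2537095  0.25799595]
```

View pics/w1.png

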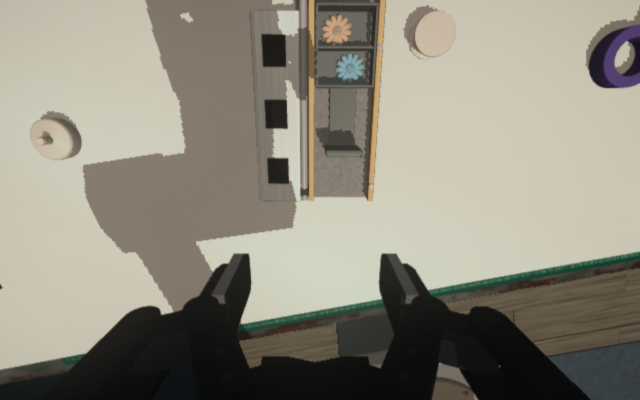

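The wrist view shows the treadle corners at (252,10), (299,10), (262,200) and (296,200). The wall ends are at (311,199) and (373,200), and the tab is at (326–362, 150). I'll refit with these.

```bash
python3 - <<'E'
from rig import optics
from h import *
from scipy.optimize import least_squares
c=optics.capture('wrist')
cv2.imwrite('pics/w1z.png',cv2.resize(c['image'][0:210,240:390,::-1],None,fx=2.8,fy=2.8,interpolation=cv2.INTER_CUBIC))
print('cam',(-cv2.Rodrigues(np.array(c['rvec']))[0].T@np.array(c['tvec']).ravel()).round(1))
uv=np.array([(252,11),(299,11),(262,200),(296,200),(308,199),(378,200)],float)
B=[(-29,94,32),(-29,48,32),(-226,94,32),(-226,48,32),(-230,39,22),(-230,-39,22)]
f=lambda p:(proj(c,bay2w([p[0],p[1],0,p[2]],B))-uv).ravel()
r=least_squares(f,[663,7,-.22],loss='soft_l1')
print(r.x,np.degrees(r.x[2]));print(f(r.x).reshape(-1,2).round(1))
a=r.x[2]
p=[r.x[0],r.x[1],0,a]
print(proj(c,bay2w(p,[(-168,-20,50),(-168,20,50),(-168,-20,10),(-160,0,50),(-96,0,28),(-18,0,28)])).round(1))
for u,v,z in [(326,150,50),(362,150,50),(344,155,50),(345,87,28)]:
    w=ray(c,u,v,z);d=w[:2]-r.x[:2];print(w.round(1),'bay',(np.cos(a)*d[0]+np.sin(a)*d[1]).round(1),(-np.sin(a)*d[0]+np.cos(a)*d[1]).round(1))
for n,q in dict(start=(-192,34,0),home=(-71,34,0)).items(): print(n,bay2w(p,q))
E
```

```text
cam [556.6  64.4 372.5]
[ 6.63658109e+02  7.46575292e+00 -2.23353349e-01] -12.797204232821608
[[-0.2 -1.8]
 [-0.3 -1.7]
 [ 0.1  0.4]
 [ 4.9  0.5]
 [ 0.6  2.2]
 [-5.5  1.4]]
[[363.2 154.2]
 [325.7 154. ]
 [358.1 148.9]
 [344.7 146.6]
 [344.8  83.1]
 [347.6  -2.2]]
[508.4  63.   50. ] bay -163.7 19.8
[500.   25.6  50. ] bay -163.6 -18.5
[499.   45.3  50. ] bay -169.0 0.4
[566.2  29.3  28. ] bay -99.9 -0.3
start [[483.95838842  83.14937409   0.        ]]
home [[601.95276822  56.34776342   0.        ]]
```

View pics/w1z.png

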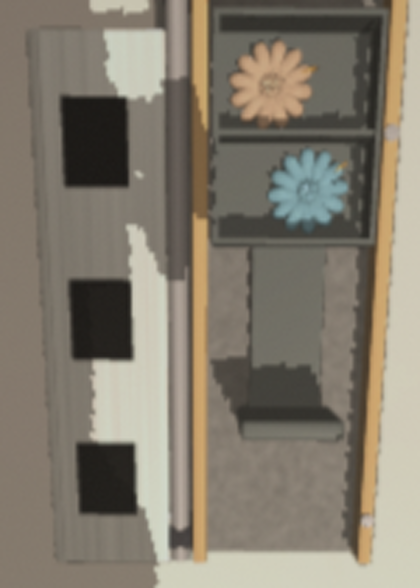

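Request:
{"method": "apply_moves", "body": {
  "motion": [
    [0.55,[0,-0.07,0.5],0],
    [0.55,[0,0,1],0],
    [0.55,[0,0,1],0],
    [0.55,[0,0,1],0],
    [0.55,[0,0,1],0],
    [0.55,[0,0,1],0],
    [0.55,[0,0,0.5],0],
    [0.55,[0,0,0.2],0],
    [0.55,[0,0,0],0],
    [0.55,[0,0,0],0],
    [0.55,[0,0,0],0]
  ]
}}

```text
time_s: 3.8
position: [479.5, 84.0, 46.5]
tool_rot: [[0.976, -0.22, 0.002], [-0.22, -0.976, -0.0], [0.002, -0.0, -1.0]]
wrist_force: [0.2, 0.1, 0.3]
opening: 66.0
grip_force: 0.0
```

Request:
{"method": "apply_moves", "body": {
  "motion": [
    [0.55,[0,0,0.1],0],
    [0.55,[0,0,0.1],0],
    [0.55,[0,0,0],0],
    [0.55,[0,0,0],0]
  ]
}}

```text
time_s: 4.13
position: [478.7, 84.0, 39.4]
tool_rot: [[0.975, -0.22, 0.0], [-0.22, -0.975, 0.0], [0.0, -0.0, -1.0]]
wrist_force: [-0.6, -0.7, -0.0]
opening: 66.1
grip_force: 0.0
```

Request:
{"method": "apply_moves", "body": {
  "motion": [
    [0.55,[0,0,0.1],0],
    [0.55,[0,0,0],0],
    [0.55,[0,0,0],0]
  ]
}}

```text
time_s: 4.38
position: [478.7, 84.0, 36.2]
tool_rot: [[0.975, -0.22, -0.0], [-0.22, -0.975, 0.0], [-0.0, 0.0, -1.0]]
wrist_force: [0.2, 0.4, -0.5]
opening: 66.5
grip_force: 0.0
```

Request:
{"method": "apply_moves", "body": {
  "motion": [
    [0.55,[0,0,0.1],0],
    [0.55,[0,0,0.1],0],
    [0.55,[0,0,0],0],
    [0.55,[0,0,0],0]
  ]
}}

```text
time_s: 4.72
position: [478.6, 84.0, 30.1]
tool_rot: [[0.975, -0.221, -0.001], [-0.221, -0.975, 0.0], [-0.001, 0.0, -1.0]]
wrist_force: [-0.1, 0.3, 0.7]
opening: 66.4
grip_force: 0.0
```

Request:
{"method": "apply_moves", "body": {
  "motion": [
    [0.55,[0,0,0.1],0],
    [0.55,[0,0,0],0],
    [0.55,[0,0,0],0]
  ]
}}

```text
time_s: 4.97
position: [478.7, 84.0, 27.2]
tool_rot: [[0.975, -0.221, -0.0], [-0.221, -0.975, 0.0], [-0.0, 0.0, -1.0]]
wrist_force: [1.3, 0.7, -0.2]
opening: 66.3
grip_force: 0.0
```

Request:
{"method": "apply_moves", "body": {
  "motion": [
    [0.55,[0,0,0.1],0],
    [0.55,[0,0,0],0],
    [0.55,[0,0,0],0]
  ]
}}

```text
time_s: 5.22
position: [479.0, 84.0, 24.4]
tool_rot: [[0.975, -0.221, 0.001], [-0.221, -0.975, 0.0], [0.001, -0.0, -1.0]]
wrist_force: [0.6, 0.7, 2.4]
opening: 66.2
grip_force: 1.2
```

Request:
{"method": "apply_moves", "body": {
  "motion": [
    [0.55,[0,0,0.1],0],
    [0.55,[0,0,0.1],0],
    [0.55,[0,0,0],0],
    [0.55,[0,0,0],0]
  ]
}}

```text
time_s: 5.55
position: [479.0, 83.9, 18.3]
tool_rot: [[0.975, -0.221, 0.0], [-0.221, -0.975, -0.0], [0.0, 0.0, -1.0]]
wrist_force: [0.9, -0.6, 4.9]
opening: 66.1
grip_force: 2.2
```

Request:
{"method": "apply_moves", "body": {
  "motion": [
    [0.55,[0,0,0.1],0],
    [0.55,[0,0,0],0],
    [0.55,[0,0,0],0]
  ]
}}

```text
time_s: 5.8
position: [479.0, 84.0, 15.5]
tool_rot: [[0.975, -0.221, 0.001], [-0.221, -0.975, -0.0], [0.001, -0.0, -1.0]]
wrist_force: [-0.1, -0.9, 6.7]
opening: 66.2
grip_force: 2.6
```

```bash
python3 - <<'E'
from rig import optics,sensors
from h import *
a=optics.capture('wrist')['image'][0:400,200:460,::-1]
c=optics.capture('top'); b=cv2.resize(c['image'][130:235,250:340,::-1],None,fx=3.8,fy=3.8,interpolation=cv2.INTER_CUBIC)[:400]
b=cv2.copyMakeBorder(b,0,400-b.shape[0],0,0,cv2.BORDER_CONSTANT)
cv2.imwrite('pics/p2.png',np.hstack([a,b]))
p=[663.6,7.4,0,-.2227]
for g in(0,.2,.4,.45):
    y0,z0=-28-44,18-30;q=-g  # blade on -y side goes up
    y=y0*np.cos(q)-z0*np.sin(q)+44;z=y0*np.sin(q)+z0*np.cos(q)+30
    print(g,z,(proj(c,bay2w(p,(0,y,z)))-[250,130])*3.8+[260,0])
s=sensors.read_state();print(s['position'],s['wrist_force'],s['opening'])
E
```

```text
0 18.0 [[508.08393503 112.27988388]]
0.2 32.54339288314951 [[509.47935354 108.984693  ]]
0.4 46.98538871818822 [[507.383654   104.82926351]]
0.45 50.51215322777645 [[506.30807227 103.67206243]]
[478.98761374  83.96149885  15.55300365] [6.82492957e-01 4.04618293e-03 6.36771847e+00] 65.76480084053895
```

View pics/p2.png

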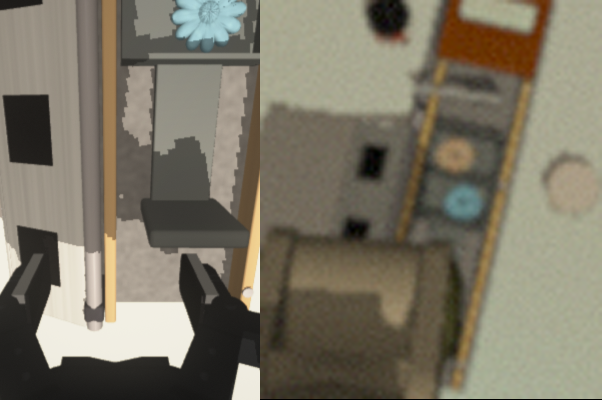

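The fingers straddle the wall: the left one is on the treadle and the right one is behind the tab, with its far end at about (195,240). The gate blade looks raised. I'll press in small steps to find the stop.

Request:
{"method": "apply_moves", "body": {
  "motion": [
    [0.55,[0,0,0.05],0],
    [0.55,[0,0,0],0],
    [0.55,[0,0,0],0]
  ]
}}

```text
time_s: 6.15
position: [479.0, 83.9, 14.1]
tool_rot: [[0.975, -0.221, 0.001], [-0.221, -0.975, -0.0], [0.001, -0.0, -1.0]]
wrist_force: [-0.5, -1.4, 6.6]
opening: 66.1
grip_force: 2.8
```

Request:
{"method": "apply_moves", "body": {
  "motion": [
    [0.55,[0,0,0.05],0],
    [0.55,[0,0,0],0],
    [0.55,[0,0,0],0]
  ]
}}

```text
time_s: 6.4
position: [479.2, 83.9, 13.5]
tool_rot: [[0.975, -0.22, 0.002], [-0.22, -0.975, -0.0], [0.002, -0.0, -1.0]]
wrist_force: [-3.9, -2.1, 17.6]
opening: 66.4
grip_force: 7.4
```

Request:
{"method": "apply_moves", "body": {
  "motion": [
    [0.55,[0,0,-0.04],0],
    [0.55,[0,0,0],0],
    [0.55,[0.1,0,0],0],
    [0.55,[0.13,0,0],0],
    [0.55,[0.13,0,0],0],
    [0.55,[0.13,0,0],0],
    [0.55,[0.13,0,0],0],
    [0.55,[0.13,0,0],0],
    [0.55,[0.13,0,0],0],
    [0.55,[0.13,0,0],0],
    [0.55,[0.13,0,0],0],
    [0.55,[0.13,0,0],0]
  ]
}}

```text
time_s: 7.4
position: [513.0, 77.0, 13.4]
tool_rot: [[0.975, -0.22, -0.007], [-0.22, -0.975, 0.002], [-0.007, -0.001, -1.0]]
wrist_force: [-10.5, 7.2, 12.4]
opening: 66.3
grip_force: 7.2
```

Request:
{"method": "apply_moves", "body": {
  "motion": [
    [0.55,[0.1,0,-0.02],0],
    [0.55,[0.13,0,0],0],
    [0.55,[0.13,0,0],0],
    [0.55,[0.13,0,0],0],
    [0.55,[0.13,0,0],0],
    [0.55,[0.13,0,0],0],
    [0.55,[0.1,0,0],0],
    [0.55,[0,0,0],0]
  ]
}}

```text
time_s: 8.07
position: [539.4, 70.9, 13.8]
tool_rot: [[0.975, -0.22, -0.004], [-0.22, -0.975, 0.001], [-0.004, -0.001, -1.0]]
wrist_force: [-3.6, 3.7, 5.2]
opening: 66.1
grip_force: 3.5
```

```bash
python3 - <<'E'
from rig import optics,sensors
from h import *
a=optics.capture('wrist')['image'][0:400,200:460,::-1]
c=optics.capture('top'); b=cv2.resize(c['image'][130:235,250:340,::-1],None,fx=3.8,fy=3.8,interpolation=cv2.INTER_CUBIC)
c=optics.capture('scene'); d=cv2.resize(c['image'][170:260,260:390,::-1],None,fx=2,fy=2,interpolation=cv2.INTER_CUBIC)
pad=lambda b:cv2.copyMakeBorder(b,0,400-b.shape[0],0,0,cv2.BORDER_CONSTANT)
cv2.imwrite('pics/p3.png',np.hstack([a,pad(b),pad(d)])[:,:800])
s=sensors.read_state();print(s['position'],s['wrist_force'],s['opening'])
E
```

```text
[539.35780344  70.86645925  13.84746232] [-4.28622775  3.12082014  5.57594121] 66.05562567333975
```

View pics/p3.png

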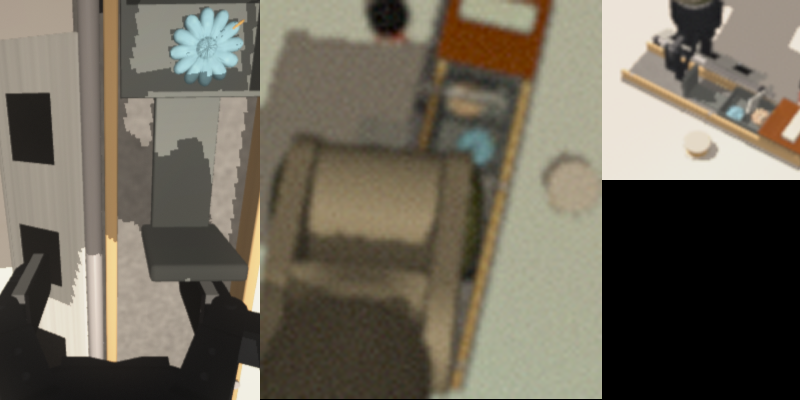

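The tray is moving, with the box passing beneath the raised blade (at about (470,100)) and the finger against the tab. I'll keep pushing.

Request:
{"method": "apply_moves", "body": {
  "motion": [
    [0.55,[0.1,0,0],0],
    [0.55,[0.13,0,0],0],
    [0.55,[0.13,0,0],0],
    [0.55,[0.13,0,0],0],
    [0.55,[0.13,0,0],0],
    [0.55,[0.13,0,0],0],
    [0.55,[0.13,0,0],0],
    [0.55,[0.13,0,0],0],
    [0.55,[0.13,0,0],0],
    [0.55,[0.13,0,0],0],
    [0.55,[0.13,0,0],0],
    [0.55,[0.13,0,0],0],
    [0.55,[0.1,0,0],0],
    [0.55,[0.1,0,0],0],
    [0.55,[0,0,0],0]
  ]
}}

```text
time_s: 9.47
position: [590.1, 59.5, 13.8]
tool_rot: [[0.975, -0.22, -0.004], [-0.22, -0.975, 0.002], [-0.004, -0.001, -1.0]]
wrist_force: [-3.8, 3.6, 6.2]
opening: 66.2
grip_force: 3.3
```

Request:
{"method": "apply_moves", "body": {
  "motion": [
    [0.55,[0.1,0,0],0],
    [0.55,[0.1,0,0],0],
    [0.55,[0,0,0],0]
  ]
}}

```text
time_s: 9.72
position: [596.0, 58.2, 13.8]
tool_rot: [[0.975, -0.22, -0.004], [-0.22, -0.975, 0.002], [-0.004, -0.001, -1.0]]
wrist_force: [-4.6, 3.6, 5.7]
opening: 66.1
grip_force: 3.3
```

Request:
{"method": "apply_moves", "body": {
  "motion": [
    [0.55,[0.07,0,0],0],
    [0.55,[0.07,0,0],0],
    [0.55,[0,0,0],0]
  ]
}}

```text
time_s: 9.97
position: [599.8, 57.3, 13.8]
tool_rot: [[0.975, -0.22, -0.004], [-0.22, -0.975, 0.002], [-0.004, -0.001, -1.0]]
wrist_force: [-4.7, 4.5, 6.7]
opening: 66.1
grip_force: 3.5
```

Request:
{"method": "apply_moves", "body": {
  "motion": [
    [0.55,[0.05,0,0],0],
    [0.55,[0,0,0],0],
    [0.55,[0,0,0],0]
  ]
}}

```text
time_s: 10.22
position: [601.1, 57.1, 13.8]
tool_rot: [[0.975, -0.22, -0.004], [-0.22, -0.975, 0.002], [-0.005, -0.001, -1.0]]
wrist_force: [-5.6, 3.9, 6.4]
opening: 66.0
grip_force: 4.1
```

Request:
{"method": "apply_moves", "body": {
  "motion": [
    [0.55,[0.05,0,0],0],
    [0.55,[0,0,0],0],
    [0.55,[0,0,0],0]
  ]
}}

```text
time_s: 10.47
position: [601.1, 57.1, 13.8]
tool_rot: [[0.975, -0.22, -0.008], [-0.22, -0.975, 0.002], [-0.008, -0.0, -1.0]]
wrist_force: [-12.8, 4.2, 10.8]
opening: 66.1
grip_force: 7.8
```

Request:
{"method": "apply_moves", "body": {
  "motion": [
    [0.55,[0.05,0,0],0],
    [0.55,[0,0,0],0],
    [0.55,[0,0,0],0]
  ]
}}

```text
time_s: 10.72
position: [601.1, 57.1, 13.8]
tool_rot: [[0.975, -0.221, -0.011], [-0.221, -0.975, 0.003], [-0.011, -0.0, -1.0]]
wrist_force: [-18.9, 5.3, 15.5]
opening: 66.1
grip_force: 11.1
```

The tray is hard against the stop: force is rising with no travel. I'll back off the tab, then let the treadle up.

Request:
{"method": "apply_moves", "body": {
  "motion": [
    [0.55,[-0.1,0,0],0],
    [0.55,[-0.1,0,0],0],
    [0.55,[-0.1,0,0],0],
    [0.55,[0,0,0],0],
    [0.55,[0,0,-0.1],0],
    [0.55,[0,0,-0.1],0],
    [0.55,[0,0,-0.1],0],
    [0.55,[0,0,-0.1],0],
    [0.55,[0,0,-0.1],0],
    [0.55,[0,0,-0.15],0],
    [0.55,[0,0,-0.4],0],
    [0.55,[0,0,-0.8],0],
    [0.55,[0,0,-0.8],0],
    [0.55,[-0.6,0,-0.8],0],
    [0.55,[-1,0,-0.8],0],
    [0.55,[-1,0,-0.8],0],
    [0.55,[-1,0,-0.5],0],
    [0.55,[-0.5,0,0],0],
    [0.55,[0,0,0],0]
  ]
}}

```text
time_s: 12.3
position: [474.3, 85.0, 181.7]
tool_rot: [[0.976, -0.22, -0.0], [-0.22, -0.976, -0.0], [-0.0, 0.0, -1.0]]
wrist_force: [0.5, 0.9, -0.7]
opening: 66.1
grip_force: 0.0
```

```bash
python3 - <<'E'
from rig import optics,sensors
from h import *
c=optics.capture('wrist');a=c['image'][0:300,200:460,::-1]
c2=optics.capture('top'); b=cv2.resize(c2['image'][115:235,250:340,::-1],None,fx=3.3,fy=3.3,interpolation=cv2.INTER_CUBIC)
d=cv2.resize(optics.capture('scene')['image'][170:260,270:390,::-1],None,fx=2,fy=2,interpolation=cv2.INTER_CUBIC)
pad=lambda b:cv2.copyMakeBorder(b,0,400-b.shape[0],0,0,cv2.BORDER_CONSTANT)
cv2.imwrite('pics/p4.png',np.hstack([pad(a),pad(b),pad(d)])[:,:800])
s=sensors.read_state();print(s['position'],s['wrist_force'],s['time_s'])
p=[663.6,7.4,0,-.2227]
print(proj(c,bay2w(p,[(-60,-20,50),(-60,20,50),(0,-28,18),(0,-28,50)]))-[200,0])
E
```

```text
[477.50588997  84.08608659 180.41058309] [-0.56327793  0.91354179 -1.47668501] 12.45
[[182.45243509  22.6012003 ]
 [132.22479611  22.5759685 ]
 [188.93432165 -49.24532977]
 [199.11519467 -70.25424126]]
```

View pics/p4.png

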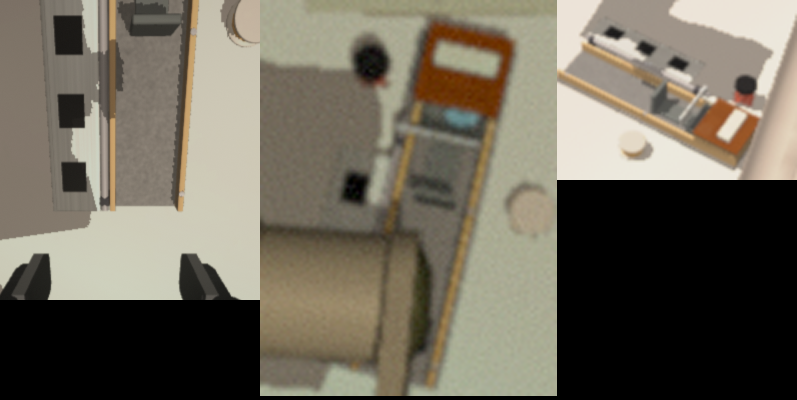

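The tab's top rear edge is at (155,23), where home predicts it. The gate is shut at (437,128), just behind the box, and everything else is where it was.

```bash
python3 -c "
from rig import sign_off
print(sign_off())"
```

```text
the job is handed in; nothing more can be done
None
```

The tray is home against the end stop under the amber hood, the gate has closed behind its box, the arm is clear, and I handed the job in at about 12.5 s.

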